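# Hang small cheeses on a balance bar over the drip plate

## Task

First slide the white drip plate along on its four brass pins until its holes drop over them and it lies flat on the board. Then hang every cheese on the table by its hook on the pivoting bar, one to a marked place, alternating left and right so that the bar never carries more than one cheese too many on one side, and leave the bar level: cheeses in matching pairs, and if the number is odd, the odd one at the middle place. Leave the large cheese wheel and the jar alone.

Things in the scene. Friction and masses are not known exactly. Their poses are not given: they have to be found in the camera images.
- station: Fixed wood base board 280 x 400 x 10 mm with four brass pins and a steel post. Origin: on the table, straight below the bar's middle; x away from the robot, y left along the level bar, z up. Board x -175 to 105, y +-200. Pins: diameter 10, tops 18 above the table, at x = -115 and 5, y = +-120. Post at x 70 to 96, y +-25, top 195.
- plate: Loose white drip plate 190 (x) x 340 (y) x 6 mm, 0.4 kg; holes of diameter 14 at its x = +-60, y = +-120 (grey discs are mere marks). Origin: centre of underside, x away from the robot, z up. Starts lying on the four pin tops, off its place. In place: origin at x = -55, y = 0, z = 10 mm in station, square with it. Slides easily; drops by itself onto the pins once let go.
- plate_grip (a point): Middle of the blue square grip, 18 x 18 x 34 mm, upright on the near edge of the plate: 75 mm from the plate origin towards -x, 22 mm above the underside. Axes as the plate.
- bar (a joint): Tilt of the bar, rad: 0 level, positive = left (+y, blue) end up; range +-0.26, damped, soft centring spring: one cheese at an outer place tips it 0.11, at an inner place 0.06. Steel rod, diameter 12, length 420 mm, axis 200 mm above the table, pivoting about its middle. Two arms at y = +-42 mm join it to the post on the far side at its own height, so hooks must come on from the robot's side.
- bar_left_outer (a point): Point on the bar's axis 170 mm left (+y) of its middle: a hanging place between two black rings (diameter 18, 24 mm apart inside) that keep the hook from sliding. Moves with the bar; axes as the station's when level.
- bar_left_inner (a point): The same, 85 mm left of the middle.
- bar_middle (a point): The same, at the bar's middle (on the pivot line, does not tip the bar).
- bar_right_inner (a point): The same, 85 mm right (-y) of the middle.
- bar_right_outer (a point): The same, 170 mm right of the middle.
- cheese1: Small round cheese, diameter 66, height 50 mm, 0.25 kg, upright on the table (up to six alike; absent: None). Origin: centre of underside, z up. Steel wire hook (wire 6) on top: stem at its x = -16, peak on the axis, tip at x = 17 ending 93 up; open to +x below the tip. Hung, the bar axis is 108 above the origin on its axis. Wood grip 16 x 16, square to x and y, on the axis, 122 to 166 up.
- cheese2: As cheese1.
- cheese3: As cheese1.
- cheese4: As cheese1.
- cheese5: As cheese1.
- cheese6: As cheese1.
- wheel: Larger loose cheese wheel, diameter 130, 60 mm high, on the left; leave alone. Origin: centre of its underside.
- jar: Loose jar, diameter 70, 100 mm high; leave alone. Origin: centre of its underside.

How it is judged:
On the way:
1. the drip plate lies on the board with its holes over the four pins, no cheese hung yet (z of plate in the frame of station below 0.013 m and x of plate in the frame of station between -0.06 and -0.05 m and y of plate in the frame of station between -0.006 and 0.006 m and angle between the x axis of plate and the x axis of station, either way round below 0.05 rad and height (world z) of each of cheese1, cheese2, cheese3, cheese4, cheese5, cheese6 below 0.03 m), for 0.2 s.
At the end, for the whole second after the job is handed in: Plate flat on the board over its pins (5 mm in depth, 6 mm sideways, 3 mm in height); every cheese present hangs still and upright (0.15 rad) by its hook on the bar, within 25 mm of a marked place and 15 mm of the bar across; the bar level within 0.035 rad (2 degrees) (z of plate in the frame of station below 0.013 m and x of plate in the frame of station between -0.06 and -0.05 m and y of plate in the frame of station between -0.006 and 0.006 m and angle between the x axis of plate and the x axis of station, either way round below 0.05 rad and (horizontal distance between cheese1 and bar_left_outer below 0.025 m or horizontal distance between cheese1 and bar_left_inner below 0.025 m or horizontal distance between cheese1 and bar_middle below 0.025 m or horizontal distance between cheese1 and bar_right_inner below 0.025 m or horizontal distance between cheese1 and bar_right_outer below 0.025 m) and x of cheese1 in the frame of bar_middle between -0.015 and 0.015 m and z of cheese1 in the frame of bar_middle between -0.116 and -0.098 m and angle between each of cheese1, cheese2, cheese3, cheese4, cheese5, cheese6's own z axis and vertical below 0.15 rad and linear speed of each of cheese1, cheese2, cheese3, cheese4, cheese5, cheese6 below 0.03 m/s and (horizontal distance between cheese2 and bar_left_outer below 0.025 m or horizontal distance between cheese2 and bar_left_inner below 0.025 m or horizontal distance between cheese2 and bar_middle below 0.025 m or horizontal distance between cheese2 and bar_right_inner below 0.025 m or horizontal distance between cheese2 and bar_right_outer below 0.025 m) and x of cheese2 in the frame of bar_middle between -0.015 and 0.015 m and z of cheese2 in the frame of bar_middle between -0.116 and -0.098 m and (horizontal distance between cheese3 and bar_left_outer below 0.025 m or horizontal distance between cheese3 and bar_left_inner below 0.025 m or horizontal distance between cheese3 and bar_middle below 0.025 m or horizontal distance between cheese3 and bar_right_inner below 0.025 m or horizontal distance between cheese3 and bar_right_outer below 0.025 m) and x of cheese3 in the frame of bar_middle between -0.015 and 0.015 m and z of cheese3 in the frame of bar_middle between -0.116 and -0.098 m and (horizontal distance between cheese4 and bar_left_outer below 0.025 m or horizontal distance between cheese4 and bar_left_inner below 0.025 m or horizontal distance between cheese4 and bar_middle below 0.025 m or horizontal distance between cheese4 and bar_right_inner below 0.025 m or horizontal distance between cheese4 and bar_right_outer below 0.025 m) and x of cheese4 in the frame of bar_middle between -0.015 and 0.015 m and z of cheese4 in the frame of bar_middle between -0.116 and -0.098 m and (horizontal distance between cheese5 and bar_left_outer below 0.025 m or horizontal distance between cheese5 and bar_left_inner below 0.025 m or horizontal distance between cheese5 and bar_middle below 0.025 m or horizontal distance between cheese5 and bar_right_inner below 0.025 m or horizontal distance between cheese5 and bar_right_outer below 0.025 m) and x of cheese5 in the frame of bar_middle between -0.015 and 0.015 m and z of cheese5 in the frame of bar_middle between -0.116 and -0.098 m and (horizontal distance between cheese6 and bar_left_outer below 0.025 m or horizontal distance between cheese6 and bar_left_inner below 0.025 m or horizontal distance between cheese6 and bar_middle below 0.025 m or horizontal distance between cheese6 and bar_right_inner below 0.025 m or horizontal distance between cheese6 and bar_right_outer below 0.025 m) and x of cheese6 in the frame of bar_middle between -0.015 and 0.015 m and z of cheese6 in the frame of bar_middle between -0.116 and -0.098 m and value of joint bar between -0.035 and 0.035 rad); the robot touches nothing.
It fails at once if the bar tipped more than 0.145 rad (more than one cheese too many on a side, or pushed down hard) (value of joint bar above 0.145 rad or value of joint bar below -0.145 rad).
It fails at once if the wheel or the jar moved more than 2 cm (distance of any of wheel, jar from where it was at the start of the episode above 0.02 m).
Of cheese1, cheese2, cheese3, cheese4, cheese5, cheese6 only 4 to 5 are there at a start; the rules pass over those that are not, and their reading is None.
At some moment in a run one of cheese1, cheese2, cheese3, cheese4, cheese5, cheese6 may be knocked a few centimetres aside while the robot is not near it.
Once in a run the grip may slacken for a moment while it holds something.
It also fails if it takes over 210 s, if anything falls off the work surface, if the arm or the gripper's body presses on something with over 40 N, if the wrist force passes 120 N, or if a joint passes its speed limit or range.

## Robot

A 7-joint arm with a two-finger parallel gripper is mounted at the origin on the work surface. World frame = base frame: x ahead of the robot, y to its left, z up, the work surface at z = 0. Lengths are in m, angles in rad, forces in N, time in s.
With the tool pointing down it reaches from about 0.35 to 0.775 m from the base axis. Payload 3.1 kg.
Tool frame: the origin (TCP) lies on the centre line of the jaws, within the pads' length; the fingertips stand 17 mm ahead of it and the grasp point (between the pads) lies 2 mm behind it; z points along the fingers, y is the line along which they close (so a half turn about z gives the same grasp; the last joint's range is limited). The gripper opens to 85 mm and grips with 20 to 120 N. Pads are 22 mm wide; open, the fingers measure 114 mm over their backs; the gripper's body (76 mm by 85 mm) begins 54 mm behind the grasp point. The pads swing forward as they close: fully open they stand 13 mm farther back than shut.
Start: joints at [1.258, 0.311, 0.014, 1.512, -0.004, 1.319, -0.027], TCP at [0.147, -0.53, 0.248] pointing down, gripper open.
Joint ranges: [-2.7, 2.7], [-0.3, 1.91], [-1.27, 1.3], [0.12, 2.57], [-1.44, 4.58], [0.2, 2.03], [-3.05, 3.05]. Speed limits (rad/s): [2.79, 2.79, 3.14, 3.14, 3.14, 3.14, 3.14].

## Interface

Orientations are given as a unit quaternion [x, y, z, w].
In Python, from rig import arm, grab_frame, calibration gives the robot as it stands.
- The arm moves only by the tool servo_tool, never from a script. Its arguments are lists of equal length, an entry for each row: "grip": the closure, from 0 (fully open) to 1 (shut); "slide": the shift along the tool's x, y, z in cm, a list of three; "roll": the turn about the tool's z in degrees. A call has 1 to 10 rows; each row shifts and turns the commanded pose from where the row before left it, along the tool's axes as they then stand; what a row does not reach is not made up. A row lasts 1/8 s, in which the tool goes at most 62.5 mm and 10.7 degrees, less where a joint would pass 70% of its speed; a pose out of reach is approached as far as the arm can. A call with a gripper value outside its range is refused whole. The fingers move at their own pace and stop on an object; "force" is the grip in N (left out, the last holds). Time passes only in rows, so rows that do not move let the fingers close. It gives the time, the measured TCP pose, the force, the opening and the grip force at its end, in the units of the state.
- arm.read_state(): the state, without advancing time (a new reading comes with each control period).
- grab_frame(name): name is "scene" or "side" or "wrist"; returns the picture (400x640x3 uint8, blue, green, red); there is no depth.
- calibration(name): a dict with "fov_y" (degrees; the focal length in pixels is half the picture's height over the tangent of half this angle, whatever the lens; pixels are square), "cx", "cy" (the principal point, pixels), "world_from_camera" (4x4, takes a point from camera to world coordinates). Camera axes: x right, y down, z forward; pixel columns grow to the right and rows downward; lengths in m; the calibration is good to about 2 mm. A picture is of the moment at which its call begins: read the wrist's pose just before it. calibration takes no time and is no camera call; for the wrist camera it gives the pose at the moment of the call.
- arm.sign_off(): hands the job in; it is judged then, once.
The state is a dict: "time_s": time; "joints": joint angles; "qd": joint speeds; "joint_efforts": joint torques, N m; "eef_pos": TCP position; "eef_rot": TCP orientation; "ft_force": force on the tool from outside, world axes, zero at the start; "ft_torque": the same for the moment, N m; "gripper_width": finger opening in m; "grasp_force": force on a finger pad.
Only numpy, scipy, OpenCV 4.12 (cv2) and the standard library are available. Lean on these libraries where they do the work, as an engineer would, in place of code of your own. Each camera call takes 0.05 s, during which the arm holds its last target. There are 200 camera calls.

## Working session

There is one attempt and no reset: what is moved stays moved. The work goes in short steps, Python scripts to look and compute and a tool call to move; the robot and the scene stay as the last step left them, time stands still between calls to the robot, and variables do not carry over. Pictures are saved under pics/ and viewed, at most 14 in all, crops included, and the job is handed in when it is done.

Besides the shell and the picture viewer there is one more tool, called as a command line: name --pt "numbers of a row" for each row, then --argument value for the rest. servo_tool: Moves the arm, as the interface text tells. Its arguments: {"type":"object","properties":{"grip":{"type":"array","items":{"type":"number"}},"slide":{"type":"array","items":{"type":"array","items":{"type":"number"}}},"roll":{"type":"array","items":{"type":"number"}},"force":{"type":"number"}},"required":["grip","slide","roll"]}

```bash
mkdir -p pics; ls
cat > h.py <<'E'
import numpy as np, cv2
from rig import arm, grab_frame, calibration
from scipy.spatial.transform import Rotation as R
def snap(n,f):
    c=calibration(n); im=grab_frame(n); cv2.imwrite('pics/'+f,im); np.save('pics/'+f+'.npy',c,allow_pickle=True); return im,c
def foc(c): return 200/np.tan(np.radians(c['fov_y'])/2)
def pix2w(c,u,v,z):
    T=np.array(c['world_from_camera']); f=foc(c)
    d=T[:3,:3]@np.array([(u-c['cx'])/f,(v-c['cy'])/f,1]); o=T[:3,3]
    return o+d*(z-o[2])/d[2]
def w2pix(c,p):
    T=np.array(c['world_from_camera']); q=T[:3,:3].T@(np.array(p)-T[:3,3]); f=foc(c)
    return np.array([c['cx']+f*q[0]/q[2],c['cy']+f*q[1]/q[2]])
def load(f): return np.load('pics/'+f+'.npy',allow_pickle=True).item()
def st():
    s=arm.read_state(); r=R.from_quat(s['eef_rot']).as_matrix()
    print('t',round(s['time_s'],2),'p',np.round(s['eef_pos'],4),'x',np.round(r[:,0],3),'y',np.round(r[:,1],3),'z',np.round(r[:,2],3),'F',np.round(s['ft_force'],1),'w',round(s['gripper_width'],4),'g',round(s['grasp_force'],1)); return s
E
python3 - <<'E'
from h import *
st()
for n in ['scene','side','wrist']:
    im,c=snap(n,n+'0.png'); print(n,c['fov_y'],c['cx'],c['cy'],np.round(c['world_from_camera'],3).tolist())
E
```

```text
pics
t 0.0 p [ 0.147  -0.5293  0.2472] x [ 0.964  0.268 -0.   ] y [ 0.268 -0.964 -0.002] z [-0.001  0.002 -1.   ] F [ 0.9 -0.7  0.9] w 0.0855 g 0.0
scene 43.739253840372655 316.0273956253538 193.8910433315539 [[0.698, 0.497, -0.515, 1.308], [0.716, -0.484, 0.503, -0.73], [0.0, -0.72, -0.694, 1.154], [0.0, 0.0, 0.0, 1.0]]
side 48.91070906448721 313.85956430512294 203.30583005918038 [[0.929, -0.264, 0.261, 0.299], [-0.371, -0.679, 0.633, -0.667], [0.01, -0.685, -0.729, 0.921], [0.0, 0.0, 0.0, 1.0]]
wrist 64.81413304366052 317.28349232025255 193.81866261227444 [[0.269, -0.928, -0.257, 0.212], [-0.963, -0.259, -0.07, -0.511], [-0.002, 0.267, -0.964, 0.371], [0.0, 0.0, 0.0, 1.0]]
```

View pics/scene0.png

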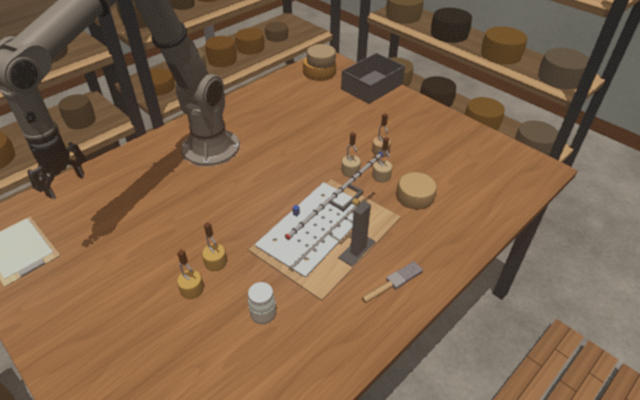

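View pics/side0.png

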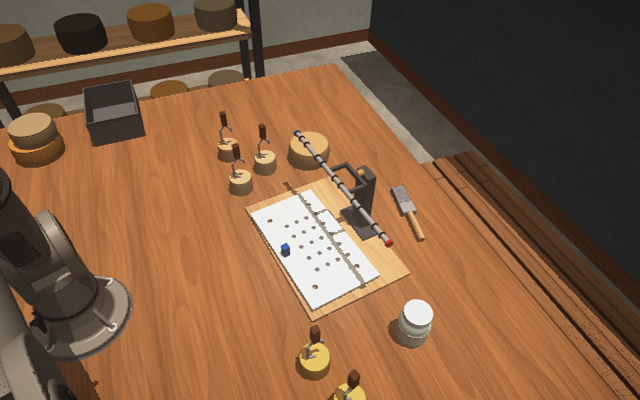

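The scene has five cheeses: three pale ones on the left (side view about (228,150), (265,160), (241,182)) and two yellow ones on the right. The plate is on the pins, the blue grip is at side (285,250), and the jar is at (415,322). I'll enlarge both views.

Run:
```python
import cv2
a=cv2.imread('pics/side0.png'); cv2.imwrite('pics/s1.png',cv2.resize(a[110:310,205:425],None,fx=3,fy=3,interpolation=cv2.INTER_CUBIC))
a=cv2.imread('pics/scene0.png'); cv2.imwrite('pics/c1.png',cv2.resize(a[100:300,165:425],None,fx=3,fy=3,interpolation=cv2.INTER_CUBIC))
```

```text
(no output)
```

View pics/s1.png

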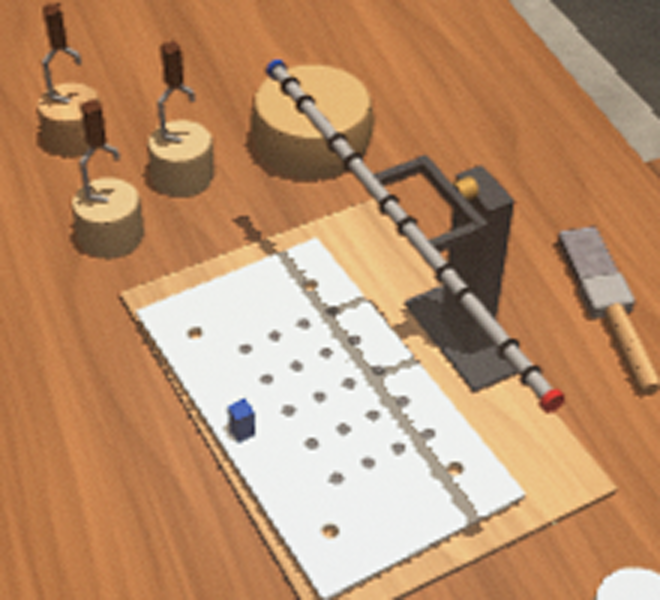

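View pics/c1.png

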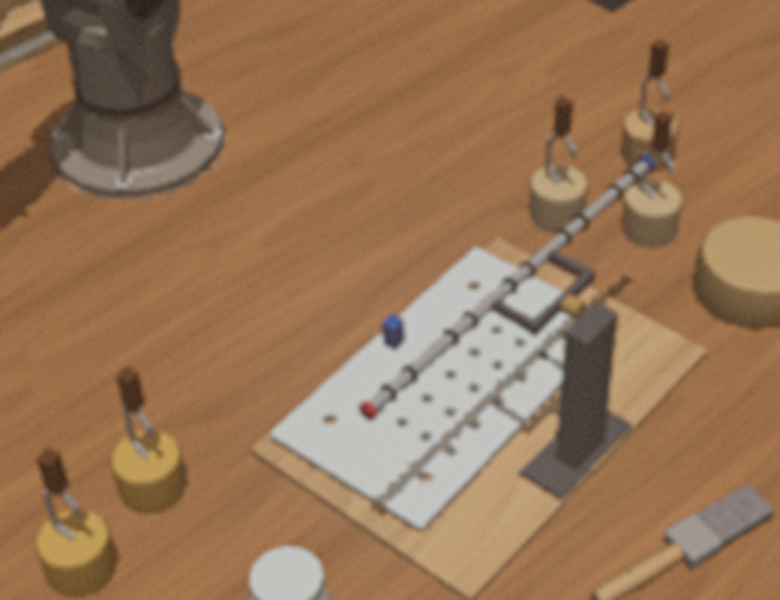

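```bash
cat > m1.py <<'E'
from h import *
S=load('side0.png');C=load('scene0.png')
s=lambda x,y:(x/3+205,y/3+110); c=lambda x,y:(x/3+165,y/3+100)
print('bar side',[np.round(pix2w(S,*s(*p),.2),3) for p in [(276,68),(552,400)]])
print('bar scene',[np.round(pix2w(C,*c(*p),.2),3) for p in [(647,162),(369,410)]])
print('board side',[np.round(pix2w(S,*s(*p),.01),3) for p in [(122,293),(615,490)]])
print('board scene',[np.round(pix2w(C,*c(*p),.01),3) for p in [(497,237),(254,450),(472,597),(707,350)]])
print('holes side NL FL FR NR',[np.round(pix2w(S,*s(*p),.024),3) for p in [(195,332),(310,285),(456,468),(330,531)]])
print('corner side',[np.round(pix2w(S,*s(*p),.024),3) for p in [(138,308),(318,238),(524,497),(325,597)]])
print('corner scene NL,NR,FR',[np.round(pix2w(C,*c(*p),.024),3) for p in [(473,247),(272,436),(422,528)]])
print('grip side/scene top', pix2w(S,*s(240,405),.057).round(3), pix2w(C,*c(393,319),.057).round(3))
for p in [(55,28),(172,65),(93,125)]: print('cheese side',pix2w(S,*s(*p),.144).round(3))
for p in [(68,92),(182,130),(106,190)]: print(' body top',pix2w(S,*s(*p),.05).round(3))
for p in [(563,117),(658,60),(662,133),(130,391),(52,474)]: print('cheese scene',pix2w(C,*c(*p),.144).round(3))
for p in [(147,456),(75,540),(558,184),(651,202),(648,130)]: print(' top',pix2w(C,*c(*p),.05).round(3))
for p in [(315,337),(352,382)]: print('side R',pix2w(S,*p,.144).round(3))
print('jar',pix2w(C,261,290,.1).round(3),'wheel',pix2w(C,*c(755,252),.06).round(3))
E
python3 m1.py
```

```text
bar side [array([0.61 , 0.215, 0.2  ]), array([ 0.66 , -0.202,  0.2  ])]
bar scene [array([0.612, 0.221, 0.2  ]), array([ 0.662, -0.199,  0.2  ])]
board side [array([0.44 , 0.179, 0.01 ]), array([ 0.758, -0.182,  0.01 ])]
board scene [array([0.441, 0.185, 0.01 ]), array([ 0.493, -0.209,  0.01 ]), array([ 0.765, -0.176,  0.01 ]), array([0.72 , 0.218, 0.01 ])]
holes side NL FL FR NR [array([0.486, 0.096, 0.024]), array([0.603, 0.113, 0.024]), array([ 0.64 , -0.123,  0.024]), array([ 0.521, -0.141,  0.024])]
corner side [array([0.446, 0.143, 0.024]), array([0.632, 0.168, 0.024]), array([ 0.679, -0.169,  0.024]), array([ 0.496, -0.194,  0.024])]
corner scene NL,NR,FR [array([0.445, 0.143, 0.024]), array([ 0.502, -0.192,  0.024]), array([ 0.686, -0.163,  0.024])]
grip side/scene top [ 0.489 -0.021  0.057] [ 0.49  -0.019  0.057]
cheese side [0.454 0.421 0.144]
cheese side [0.544 0.323 0.144]
cheese side [0.451 0.264 0.144]
 body top [0.459 0.438 0.05 ]
 body top [0.551 0.337 0.05 ]
 body top [0.456 0.278 0.05 ]
cheese scene [0.456 0.27  0.144]
cheese scene [0.46  0.426 0.144]
cheese scene [0.55  0.326 0.144]
cheese scene [ 0.457 -0.307  0.144]
cheese scene [ 0.489 -0.411  0.144]
 top [ 0.457 -0.305  0.05 ]
 top [ 0.491 -0.409  0.05 ]
 top [0.457 0.267 0.05 ]
 top [0.552 0.319 0.05 ]
 top [0.464 0.417 0.05 ]
side R [ 0.45  -0.313  0.144]
side R [ 0.479 -0.415  0.144]
jar [ 0.68  -0.312  0.1  ] wheel [0.69  0.327 0.06 ]
```

Both cameras agree to about 5 mm. The station is near (0.636, 0.008) with yaw about 0.12. The plate is near (0.563, -0.0135) with yaw about 0.147, and its grip is near (0.490, -0.021). The cheeses are at (0.456,0.267), (0.547,0.325), (0.458,0.424), (0.456,-0.309) and (0.486,-0.412). I'll move above the plate grip for a closer look.

servo_tool --grip '[0, 0, 0, 0, 0, 0, 0, 0, 0, 0]' --pt "4.6 -3.9 0" --pt "4.6 -3.9 0" --pt "4.6 -3.9 0" --pt "4.6 -3.9 0" --pt "4.6 -3.9 0" --pt "4.6 -3.9 0" --pt "4.6 -3.9 0" --pt "4.6 -3.9 0" --pt "4.6 -3.9 0" --pt "4.6 -3.9 0" --roll '[0, 0, 0, 0, 0, 0, 0, 0, 0, 0]'

```text
time_s: 1.4
eef_pos: [0.4867, -0.0297, 0.2482]
eef_rot: [0.991, 0.135, 0.0, 0.0]
ft_force: [0.9, -0.1, 0.3]
gripper_width: 0.0856
grasp_force: 0.0
```

servo_tool --grip '[0.4, 0.4]' --pt "0 0 0" --pt "0 0 0" --roll '[7, 0]'

```text
time_s: 1.65
eef_pos: [0.4859, -0.0307, 0.2478]
eef_rot: [0.997, 0.076, -0.001, 0.0]
ft_force: [-0.1, -0.2, 0.1]
gripper_width: 0.0524
grasp_force: 0.0
```

Run:
```python
from h import *
s=st(); im,c=snap('wrist','w1.png')
```

```text
t 1.65 p [ 0.4859 -0.0307  0.2478] x [ 0.989  0.151 -0.001] y [ 0.151 -0.989 -0.   ] z [-0.001 -0.    -1.   ] F [-0.1 -0.2  0.1] w 0.0524 g 0.0
```

View pics/w1.png

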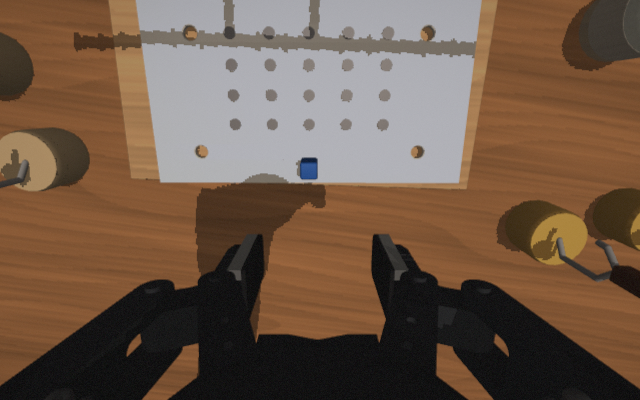

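The wrist picture shows the four plate holes at (201,151), (417,151), (190,33) and (428,33), with brass partly visible in them. The blue grip top is at (309,161), and the board's near corners are at (131,179) and (466,188).

Run:
```python
from h import *
c=load('w1.png')
H=[pix2w(c,*p,.024) for p in [(201.5,151.5),(417.5,151.5),(190,33),(428,33)]]
B=[pix2w(c,*p,.01) for p in [(131,179),(466,188)]]
G=pix2w(c,309,161,.057)
print(np.round(H,4),np.round(B,4),G.round(4))
H=np.array(H);print('plate c',H.mean(0).round(4),'yaw',np.arctan2(-(H[0]-H[1])[0],(H[0]-H[1])[1]),np.arctan2(-(H[2]-H[3])[0],(H[2]-H[3])[1]))
d=B[0]-B[1]; y=np.arctan2(-d[0],d[1]); Rm=np.array([[np.cos(y),-np.sin(y)],[np.sin(y),np.cos(y)]])
o=(B[0]+B[1])[:2]/2+Rm@[.175,0]; g=o+Rm@[-.055,0]
print('station',o.round(4),y,np.linalg.norm(d),'goal',g.round(4),'delta',(g-H.mean(0)[:2]).round(4))
im=cv2.imread('pics/w1.png')
a=np.hstack([cv2.resize(im[v-20:v+20,u-20:u+20] if v>20 else im[13:53,u-20:u+20],None,fx=5,fy=5,interpolation=cv2.INTER_CUBIC) for u,v in [(201,151),(417,151),(190,33),(428,33)]]);cv2.imwrite('pics/holes.png',a)
```

```text
[[ 0.4853  0.0984  0.024 ]
 [ 0.5214 -0.1371  0.024 ]
 [ 0.6027  0.1163  0.024 ]
 [ 0.6389 -0.1195  0.024 ]] [[ 0.4376  0.1833  0.01  ]
 [ 0.4867 -0.2088  0.01  ]] [ 0.4985 -0.0203  0.057 ]
plate c [ 0.5621 -0.0105  0.024 ] yaw 0.15240640954758863 0.15251610262187534
station [0.6358 0.009 ] 0.1247347949074812 0.3951186794166791 goal [0.5812 0.0022] delta [0.0191 0.0126]
```

View pics/holes.png

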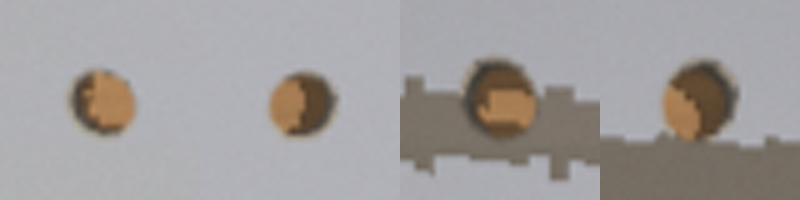

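servo_tool --grip '[0.4, 0.4, 0.4, 0.4, 0.4, 0.4, 0.4]' --pt "0.3 -0.8 5" --pt "0 0 5" --pt "0 0 5" --pt "0 0 3" --pt "0 0 2" --pt "0 0 0" --pt "0 0 0" --roll '[0, 0, 0, 0, 0, 0, 0]'

```text
time_s: 2.58
eef_pos: [0.4885, -0.0235, 0.0492]
eef_rot: [0.997, 0.074, 0.001, 0.0]
ft_force: [-0.0, 0.1, 0.3]
gripper_width: 0.0513
grasp_force: 0.0
```

servo_tool --grip '[0.8, 0.8, 0.8, 0.8, 0.8, 0.8]' --pt "0 0 0" --pt "0 0 0" --pt "0 0 0" --pt "0 0 0" --pt "0 0 0" --pt "0 0 0" --roll '[0, 0, 0, 0, 0, 0]' --force 30

```text
time_s: 3.32
eef_pos: [0.4885, -0.0222, 0.0493]
eef_rot: [0.997, 0.075, 0.001, 0.0]
ft_force: [-2.2, 0.5, 5.1]
gripper_width: 0.0175
grasp_force: 23.2
```

servo_tool --grip '[0.8, 0.8, 0.8, 0.8, 0.8, 0.8]' --pt "0.5 -0.3 0" --pt "0.5 -0.3 0" --pt "0.5 -0.3 0" --pt "0.5 -0.3 0" --pt "0 0 0" --pt "0 0 0" --roll '[0, 0, 0, 0, 1.6, 0]'

```text
time_s: 4.08
eef_pos: [0.5019, -0.0129, 0.0488]
eef_rot: [0.998, 0.06, -0.005, 0.004]
ft_force: [-9.2, -6.5, 15.0]
gripper_width: 0.0174
grasp_force: 28.5
```

Run:
```python
from h import *
s=st(); snap('wrist','w2.png'); snap('side','side2.png')
a=cv2.imread('pics/side2.png'); cv2.imwrite('pics/s2.png',cv2.resize(a[150:310,235:425],None,fx=4,fy=4,interpolation=cv2.INTER_CUBIC)[:600,:])
```

```text
t 4.08 p [ 0.5019 -0.0129  0.0488] x [ 0.993  0.12  -0.01 ] y [ 0.12  -0.993  0.007] z [-0.009 -0.008 -1.   ] F [-9.2 -6.5 15. ] w 0.0174 g 28.5
```

View pics/s2.png

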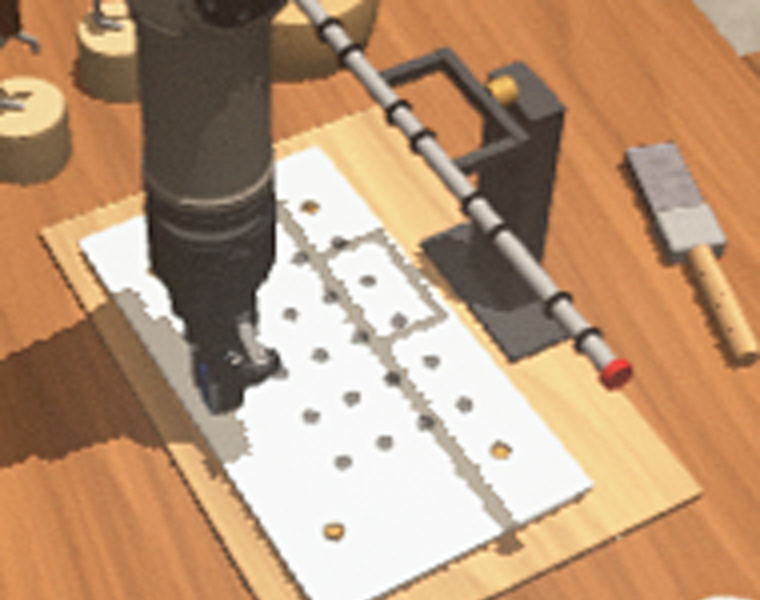

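The plate lags because it is pressing on the pins (15 N upward). I'll ease off upward and complete the remaining 5 mm in each axis.

servo_tool --grip '[0.8, 0.8, 0.8, 0.8]' --pt "0 0 -0.2" --pt "0.2 -0.2 0" --pt "0 0 0" --pt "0 0 0" --roll '[0, 0, 0, 0]'

```text
time_s: 4.68
eef_pos: [0.5074, -0.0054, 0.0499]
eef_rot: [0.998, 0.061, -0.0, -0.0]
ft_force: [0.0, 0.7, -3.8]
gripper_width: 0.0176
grasp_force: 22.7
```

Run:
```python
from h import *
st()
```

```text
t 4.67 p [ 0.5074 -0.0054  0.0499] x [ 0.993  0.121 -0.001] y [ 0.121 -0.993 -0.   ] z [-0.001  0.    -1.   ] F [ 0.   0.7 -3.8] w 0.0176 g 22.7
```

servo_tool --grip '[0.8, 0.8, 0.8, 0.8, 0.8]' --pt "0 0.2 0" --pt "0 0 0.3" --pt "0 0 0.3" --pt "0 0 0.3" --pt "0 0 0" --roll '[0, 0, 0, 0, 0]'

```text
time_s: 5.3
eef_pos: [0.5078, -0.0077, 0.0413]
eef_rot: [0.998, 0.06, -0.0, 0.0]
ft_force: [-2.2, -0.7, -1.4]
gripper_width: 0.0174
grasp_force: 23.2
```

servo_tool --grip '[0.5, 0.5, 0.5, 0.5]' --pt "0 0 0" --pt "0 0 0" --pt "0 0 0" --pt "0 0 0" --roll '[0, 0, 0, 0]'

```text
time_s: 5.8
eef_pos: [0.5081, -0.0077, 0.0414]
eef_rot: [0.998, 0.06, 0.0, 0.0]
ft_force: [0.3, -0.5, -0.6]
gripper_width: 0.0424
grasp_force: 0.0
```

Run:
```python
from h import *
s=st(); snap('side','side3.png')
a=cv2.imread('pics/side3.png'); cv2.imwrite('pics/s3.png',cv2.resize(a[190:310,235:385],None,fx=5,fy=5,interpolation=cv2.INTER_CUBIC)[:600,:])
```

```text
t 5.8 p [ 0.5081 -0.0077  0.0414] x [0.993 0.12  0.001] y [ 0.12  -0.993  0.   ] z [ 0.001  0.    -1.   ] F [ 0.3 -0.5 -0.6] w 0.0424 g 0.0
```

View pics/s3.png

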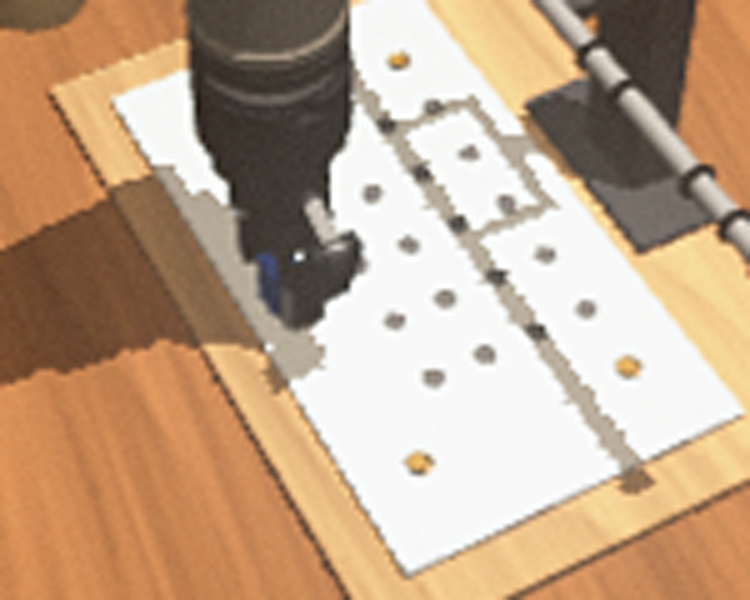

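The plate went down 8.6 mm with no resistance. The picture shows brass filling the holes and no gap under the plate edge, so it's seated. That refines the station to about (0.637, 0.008) with yaw 0.121. Next is the near right cheese.

servo_tool --grip '[0.4, 0.4, 0.4, 0.4, 0.2, 0.2, 0.2, 0.2, 0.2, 0.2]' --pt "0 0 -3" --pt "0 0 -6" --pt "0 0 -6" --pt "0 0 -6" --pt "-2.3 5 -1" --pt "-2.3 5 0" --pt "-2.3 5 0" --pt "-2.3 5 0" --pt "-2.3 5 0" --pt "-2.3 4.5 0" --roll '[0, 0, 0, 0, 0, 0, 0, 0, 0, 0]'

```text
time_s: 7.1
eef_pos: [0.4054, -0.319, 0.2613]
eef_rot: [0.998, 0.06, 0.0, 0.0]
ft_force: [0.5, -0.6, -0.6]
gripper_width: 0.0683
grasp_force: 0.0
```

servo_tool --grip '[0.2, 0.2]' --pt "0 0 0" --pt "0 0 0" --roll '[0, 0]'

```text
time_s: 7.35
eef_pos: [0.4066, -0.3164, 0.2611]
eef_rot: [0.998, 0.06, 0.0, -0.001]
ft_force: [1.4, 0.9, 0.2]
gripper_width: 0.0686
grasp_force: 0.0
```

Run:
```python
from h import *
s=st(); snap('wrist','w4.png')
```

```text
t 7.35 p [ 0.4066 -0.3164  0.2611] x [0.993 0.121 0.   ] y [ 0.121 -0.993 -0.001] z [ 0.     0.001 -1.   ] F [1.4 0.9 0.2] w 0.0686 g 0.0
```

View pics/w4.png

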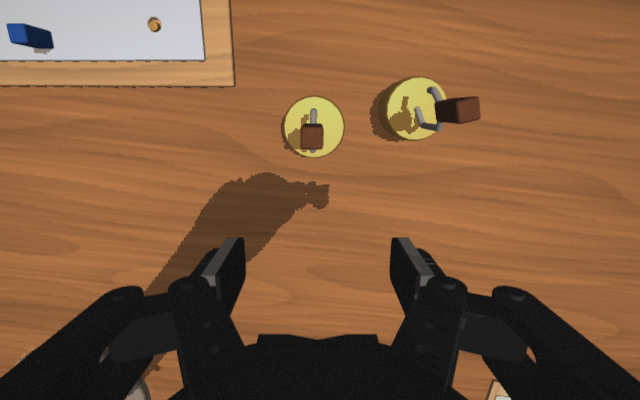

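Cheese R1 has its body top circle at (313,126) and its grip at (312,136), with the hook pointing up the image along tool +x, so it's already aligned with the tool. R2's circle is at (413,107) with the grip at (458,110), and its hook is turned about 15° clockwise.

Run:
```python
from h import *
c=load('w4.png')
for u,v,z in [(313.5,126.5,.05),(312,136,.16),(413.5,107,.05),(458,110,.15)]: print(pix2w(c,u,v,z).round(4))
for n,yaw in [('stn',.121)]:
    o=np.array([.637,.008]);X=np.array([np.cos(yaw),np.sin(yaw)]);Y=np.array([-X[1],X[0]])
    for y in [.17,.085,0,-.085,-.17]: print(y,(o+y*Y).round(4),'standoff -.07',(o+y*Y-.07*X).round(4))
```

```text
[ 0.4529 -0.3066  0.05  ]
[ 0.4529 -0.3069  0.16  ]
[ 0.4848 -0.4059  0.05  ]
[ 0.4831 -0.409   0.15  ]
0.17 [0.6165 0.1768] standoff -.07 [0.547  0.1683]
0.085 [0.6267 0.0924] standoff -.07 [0.5573 0.0839]
0 [0.637 0.008] standoff -.07 [ 5.675e-01 -4.000e-04]
-0.085 [ 0.6473 -0.0764] standoff -.07 [ 0.5778 -0.0848]
-0.17 [ 0.6575 -0.1608] standoff -.07 [ 0.588  -0.1692]
```

servo_tool --grip '[0.2, 0.2, 0.2, 0.2, 0.2]' --pt "4.7 -0.4 0" --pt "0 0 5" --pt "0 0 4" --pt "0 0 2.2" --pt "0 0 0" --roll '[0, 0, 0, 0, 0]'

```text
time_s: 8.02
eef_pos: [0.4521, -0.3048, 0.1476]
eef_rot: [0.998, 0.062, -0.002, -0.002]
ft_force: [0.1, 0.4, 0.5]
gripper_width: 0.0685
grasp_force: 0.0
```

servo_tool --grip '[0.9, 0.9, 0.9, 0.9, 0.9, 0.9, 0.9]' --pt "0 0 0" --pt "0 0 0" --pt "0 0 0" --pt "0 0 0" --pt "0 0 0" --pt "0 0 0" --pt "0 0 0" --roll '[0, 0, 0, 0, 0, 0, 0]' --force 60

```text
time_s: 8.9
eef_pos: [0.4533, -0.3074, 0.1505]
eef_rot: [0.998, 0.06, 0.001, 0.0]
ft_force: [-0.9, 0.7, 5.0]
gripper_width: 0.0153
grasp_force: 59.5
```

servo_tool --grip '[0.9, 0.9, 0.9, 0.9, 0.9, 0.9, 0.9, 0.9]' --pt "0 0 -3" --pt "0 0 -5" --pt "0 0 -4.7" --pt "3 -2.4 0" --pt "4 -3.2 0" --pt "4 -3.2 0" --pt "3 -2.4 0" --pt "1 -0.9 0" --roll '[0, 0, 0, 0, 0, 0, 0, 0]'

```text
time_s: 9.9
eef_pos: [0.5879, -0.1659, 0.2747]
eef_rot: [0.998, 0.063, -0.001, -0.001]
ft_force: [0.1, -0.4, -1.9]
gripper_width: 0.0151
grasp_force: 62.8
```

servo_tool --grip '[0.9, 0.9, 0.9]' --pt "0 0 0" --pt "0 0 0" --pt "0 0 0" --roll '[0, 0, 0]'

```text
time_s: 10.28
eef_pos: [0.5859, -0.1716, 0.2763]
eef_rot: [0.998, 0.059, -0.0, 0.001]
ft_force: [-0.1, -0.8, -2.8]
gripper_width: 0.0153
grasp_force: 62.8
```

Run:
```python
from h import *
s=st(); snap('wrist','w5.png');snap('side','side5.png');
a=cv2.imread('pics/side5.png'); b=cv2.imread('pics/w5.png')
cv2.imwrite('pics/s5.png',np.vstack([cv2.resize(b[20:320,120:520],None,fx=1,fy=1),cv2.resize(a[130:280,270:470],None,fx=2,fy=2,interpolation=cv2.INTER_CUBIC)]))
```

```text
t 10.28 p [ 0.5859 -0.1716  0.2763] x [ 0.993  0.117 -0.001] y [ 0.117 -0.993  0.001] z [-0.001 -0.001 -1.   ] F [-0.1 -0.8 -2.8] w 0.0153 g 62.8
```

View pics/s5.png

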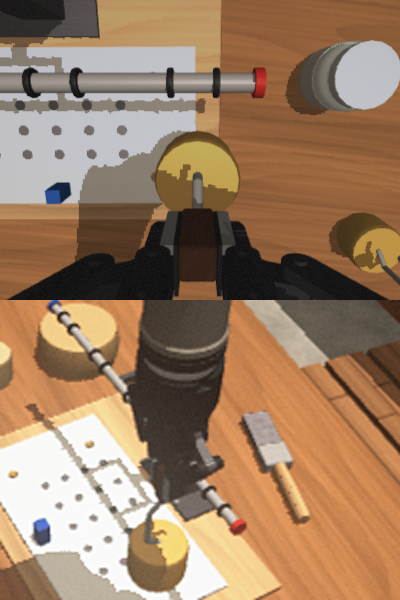

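The wrist view shows the right outer place between the rings at about (290,102) and (336,102). The red end is at (380,102) and my hook is at column 317. I'll check the bar position from these.

Run:
```python
from h import *
c=load('w5.png')
print(pix2w(c,313.5,102,.2).round(4), pix2w(c,290,102,.2).round(4),pix2w(c,336,102,.2).round(4),pix2w(c,151,102,.2).round(4))
```

```text
[ 0.6547 -0.1612  0.2   ] [ 0.653  -0.1469  0.2   ] [ 0.6563 -0.1748  0.2   ] [ 0.643  -0.0629  0.2   ]
```

servo_tool --grip '[0.9, 0.9, 0.9, 0.9, 0.9, 0.9]' --pt "3 -0.1 0" --pt "2.6 -0.1 0" --pt "1.5 0 0" --pt "0 0 0" --pt "0 0 1.5" --pt "0 0 1.5" --roll '[0, 0, 0, 0, 0, 0]'

```text
time_s: 11.12
eef_pos: [0.6561, -0.1594, 0.2452]
eef_rot: [0.998, 0.06, -0.001, 0.0]
ft_force: [1.1, 1.3, -2.4]
gripper_width: 0.0147
grasp_force: 62.9
```

servo_tool --grip '[0.9, 0.9, 0.9, 0.9, 0.9, 0.9, 0.9]' --pt "0 0 0.4" --pt "0 0 0.4" --pt "0 0 0.4" --pt "0 0 0.4" --pt "0 0 0.3" --pt "0 0 0" --pt "0 0 0" --roll '[0, 0, 0, 0, 0, 0, 0]'

```text
time_s: 12.0
eef_pos: [0.6565, -0.1588, 0.2271]
eef_rot: [0.998, 0.06, -0.001, -0.0]
ft_force: [-4.7, -0.6, -0.6]
gripper_width: 0.0151
grasp_force: 63.0
```

servo_tool --grip '[0.7, 0.6, 0.5, 0.4, 0.4, 0.4, 0.4]' --pt "0 0 0" --pt "0 0 0" --pt "0 0 0" --pt "0 0 0" --pt "0 0 -2" --pt "0 0 -4" --pt "0 0 -4" --roll '[0, 0, 0, 0, 0, 0, 0]'

```text
time_s: 12.88
eef_pos: [0.657, -0.1588, 0.3282]
eef_rot: [0.998, 0.06, -0.0, -0.0]
ft_force: [0.5, -0.1, -0.3]
gripper_width: 0.0513
grasp_force: 0.0
```

Run:
```python
from h import *
s=st(); snap('side','side6.png'); snap('scene','scene6.png')
a=cv2.imread('pics/side6.png'); b=cv2.imread('pics/scene6.png')
cv2.imwrite('pics/s6.png',np.hstack([cv2.resize(a[90:290,200:400],None,fx=2,fy=2,interpolation=cv2.INTER_CUBIC),cv2.resize(b[90:290,220:420],None,fx=2,fy=2,interpolation=cv2.INTER_CUBIC)]))
```

```text
t 12.88 p [ 0.657  -0.1588  0.3282] x [ 0.993  0.12  -0.   ] y [ 0.12  -0.993 -0.   ] z [-0.  0. -1.] F [ 0.5 -0.1 -0.3] w 0.0513 g 0.0
```

View pics/s6.png

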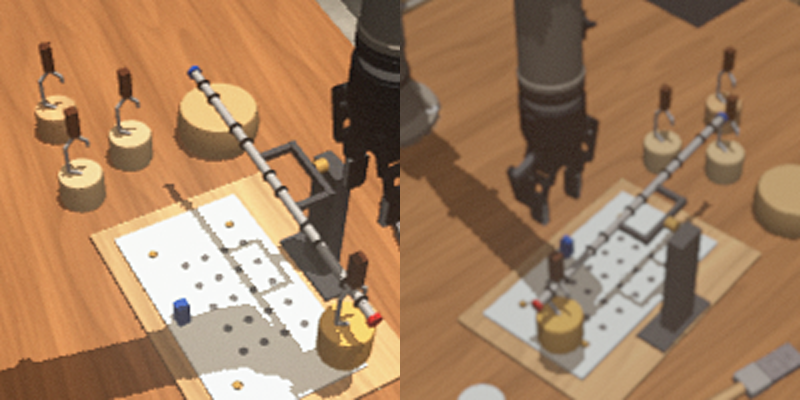

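R1 hangs at the right outer place, and the blue end is up as expected. Now the left cheeses, which I'll view together.

servo_tool --grip '[0.2, 0.2, 0.2, 0.2, 0.2, 0.2, 0.2, 0.2, 0.2, 0.2]' --pt "-2 -5.1 0" --pt "-2 -5.1 0" --pt "-2 -5.1 0" --pt "-2 -5.1 0" --pt "-2 -5.1 0" --pt "-2 -5.1 0" --pt "-2 -5.1 0" --pt "-2 -5.1 0" --pt "-1.7 -5.1 0" --pt "0 -5.1 2" --roll '[0, 0, 0, 0, 0, 0, 0, 0, 0, 0]'

```text
time_s: 14.22
eef_pos: [0.4191, 0.3286, 0.3088]
eef_rot: [0.998, 0.061, 0.002, -0.001]
ft_force: [1.4, -0.6, 0.4]
gripper_width: 0.0684
grasp_force: 0.0
```

servo_tool --grip '[0.2, 0.2, 0.2]' --pt "0 0 0" --pt "0 0 0" --pt "0 0 0" --roll '[0, 0, 0]'

```text
time_s: 14.6
eef_pos: [0.4211, 0.3246, 0.3075]
eef_rot: [0.998, 0.059, 0.0, 0.0]
ft_force: [0.9, -0.5, 0.6]
gripper_width: 0.0684
grasp_force: 0.0
```

Run:
```python
from h import *
s=st(); im,c=snap('wrist','w7.png'); cv2.imwrite('pics/w7b.png',cv2.resize(im[0:290,130:530],None,fx=2,fy=2,interpolation=cv2.INTER_CUBIC))
for p in [(.455,.266,.05),(.55,.324,.05),(.458,.424,.05)]: print(w2pix(c,p))
```

```text
t 14.6 p [0.4211 0.3246 0.3075] x [0.993 0.117 0.001] y [ 0.117 -0.993  0.001] z [ 0.001 -0.001 -1.   ] F [ 0.9 -0.5  0.6] w 0.0684 g 0.0
[368.90665748 141.62911006]
[331.28840183  50.12912814]
[237.24212763 123.15250667]
```

View pics/w7b.png

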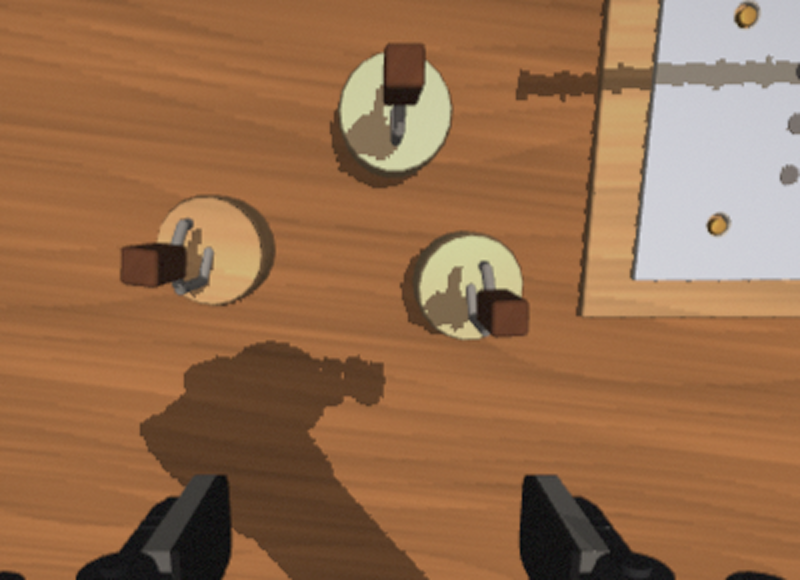

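Body-top circles in the crop: L1 (470,286), L2 (396,112), L3 (211,250). Hook tips: L1 (486,265), L3 (186,224). Stem bends: L1 (485,332), L3 (180,288), L2 (397,138). I'll compute positions and yaws from these.

Run:
```python
from h import *
c=load('w7.png'); k=lambda x,y:(x/2+130,y/2)
for n,b,g,tip,stem in [('L1',(470,286),(510,315),(486,266),(485,330)),('L2',(396,112),(405,62),None,(397,138)),('L3',(211,250),(138,266),(186,224),(180,288))]:
    P=pix2w(c,*k(*b),.05); G=pix2w(c,*k(*g),.166); print(n,P.round(4),G.round(4),end=' ')
    if tip:
        t=pix2w(c,*k(*tip),.095); e=pix2w(c,*k(*stem),.100); d=t-e; print('yaw hook',np.arctan2(d[1],d[0]).round(3),np.linalg.norm(d[:2]).round(3))
    else: e=pix2w(c,*k(*stem),.05); print('stem base rel',(e-P).round(4))
cs=load('w4.png')
t=pix2w(cs,434,90,.095);e=pix2w(cs,428,127,.1);d=t-e;print('R2 yaw',np.arctan2(d[1],d[0]),np.linalg.norm(d[:2]))
```

```text
L1 [0.4528 0.2704 0.05  ] [0.4533 0.2706 0.166 ] yaw hook 0.124 0.033
L2 [0.5436 0.3269 0.05  ] [0.5444 0.3275 0.166 ] stem base rel [-0.0134 -0.0023  0.    ]
L3 [0.4556 0.4259 0.05  ] [0.4552 0.4273 0.166 ] yaw hook -0.013 0.033
R2 yaw -0.004557876851649997 0.03165663044525261
```

servo_tool --grip '[0.2, 0.2, 0.2, 0.2, 0.2, 0.2]' --pt "2.5 5.7 0" --pt "0 0 5" --pt "0 0 5" --pt "0 0 4" --pt "0 0 1.9" --pt "0 0 0" --roll '[0, 0, 0, 0, 0, 0]'

```text
time_s: 15.4
eef_pos: [0.4513, 0.2707, 0.1471]
eef_rot: [0.998, 0.059, -0.001, 0.001]
ft_force: [0.1, 0.1, 0.1]
gripper_width: 0.0686
grasp_force: 0.0
```

servo_tool --grip '[0.9, 0.9, 0.9, 0.9, 0.9, 0.9, 0.9]' --pt "0 0 0" --pt "0 0 0" --pt "0 0 0" --pt "0 0 0" --pt "0 0 0" --pt "0 0 0" --pt "0 0 0" --roll '[0, 0, 0, 0, 0, 0, 0]' --force 60

```text
time_s: 16.27
eef_pos: [0.4524, 0.2725, 0.1492]
eef_rot: [0.998, 0.06, 0.001, 0.0]
ft_force: [-0.1, -2.4, 5.0]
gripper_width: 0.0154
grasp_force: 59.6
```

servo_tool --grip '[0.9, 0.9, 0.9, 0.9, 0.9, 0.9, 0.9, 0.9]' --pt "0 0 -3.6" --pt "0 0 -6" --pt "0 0 -5" --pt "2 2.9 0" --pt "3 4.3 0" --pt "2.1 3 0" --pt "1 1.3 0" --pt "0 0 0" --roll '[0, 0, 0, 0, 0, 0, 0, 0]'

```text
time_s: 17.27
eef_pos: [0.5457, 0.168, 0.2933]
eef_rot: [0.998, 0.06, -0.001, -0.0]
ft_force: [-1.0, -0.1, -2.8]
gripper_width: 0.0151
grasp_force: 59.0
```

servo_tool --grip '[0.9, 0.9]' --pt "0 0 0" --pt "0 0 0" --roll '[0, 0]'

```text
time_s: 17.52
eef_pos: [0.5446, 0.1705, 0.2946]
eef_rot: [0.998, 0.062, -0.0, -0.001]
ft_force: [-0.2, 0.2, -2.4]
gripper_width: 0.0149
grasp_force: 59.0
```

Run:
```python
from h import *
st(); im,c=snap('wrist','w8.png')
for z in (.2187,):
  for y in (.17,): print(w2pix(c,[.6165,.1768,z]))
# blue end cap
hsv=cv2.cvtColor(im,cv2.COLOR_BGR2HSV); m=cv2.inRange(hsv,(110,120,40),(130,255,255)); 
n,_,s,ce=cv2.connectedComponentsWithStats(m); print([(s[i].tolist(),ce[i].round(1)) for i in range(1,n) if s[i][4]>30])
# dark rings along bar row
g=cv2.cvtColor(im,cv2.COLOR_BGR2GRAY)
u,v=w2pix(c,[.6165,.1768,.2187]).astype(int)
for r in range(v-12,v+13,3): print(r,g[r,max(0,u-60):u+90:3].tolist())
```

```text
t 17.52 p [0.5446 0.1705 0.2946] x [ 0.992  0.124 -0.   ] y [ 0.124 -0.992 -0.001] z [-0.     0.001 -1.   ] F [-0.2  0.2 -2.4] w 0.0149 g 59.0
[321.82978909  97.81918839]
[([440, 202, 12, 11, 37], array([444.4, 207.1]))]
85 [80, 100, 101, 100, 101, 103, 104, 105, 104, 105, 107, 105, 163, 141, 164, 164, 164, 164, 163, 162, 198, 199, 198, 199, 198, 199, 198, 198, 199, 199, 199, 198, 199, 199, 198, 197, 199, 199, 198, 199, 199, 198, 199, 197, 198, 134, 134, 134, 136, 133]
88 [50, 101, 101, 100, 99, 101, 102, 101, 101, 103, 104, 103, 60, 24, 52, 162, 162, 161, 162, 151, 198, 199, 200, 200, 199, 199, 200, 154, 24, 25, 177, 200, 199, 199, 197, 199, 200, 198, 198, 200, 199, 199, 197, 200, 198, 134, 134, 198, 195, 182]
91 [54, 102, 100, 102, 100, 100, 101, 100, 102, 100, 97, 99, 65, 30, 27, 116, 121, 127, 126, 122, 152, 151, 151, 151, 151, 149, 162, 47, 26, 30, 100, 157, 178, 178, 180, 177, 172, 173, 173, 199, 198, 199, 200, 201, 199, 134, 132, 198, 199, 199]
94 [61, 137, 137, 137, 135, 138, 136, 136, 136, 135, 134, 135, 120, 34, 32, 134, 132, 133, 132, 132, 132, 132, 130, 131, 130, 130, 131
[... 657 characters left out ...]
52, 152, 151, 151, 119, 52, 47, 155, 153, 154, 156, 155, 155, 153, 154, 155, 155, 154, 154, 154, 25, 53, 68, 154, 156, 128, 157, 157, 158, 157, 155, 157, 154, 157, 117, 155, 154, 155, 154, 154, 153, 152]
106 [82, 131, 129, 131, 131, 129, 130, 130, 132, 131, 131, 131, 119, 38, 37, 133, 132, 132, 133, 131, 133, 133, 134, 133, 134, 133, 133, 134, 23, 41, 82, 134, 134, 134, 134, 133, 135, 134, 135, 135, 136, 135, 136, 135, 135, 136, 137, 136, 137, 137]
109 [65, 100, 100, 100, 101, 102, 101, 100, 102, 102, 103, 103, 93, 24, 31, 103, 104, 103, 103, 104, 105, 104, 105, 105, 105, 105, 106, 105, 23, 25, 74, 107, 106, 107, 107, 107, 107, 110, 108, 110, 110, 109, 109, 110, 111, 109, 111, 111, 111, 110]
```

servo_tool --grip '[0.9, 0.9, 0.9, 0.9, 0.9, 0.9]' --pt "3 0.2 0" --pt "2.5 0.2 0" --pt "1.5 0 0" --pt "0 0 0" --pt "0 0 1.5" --pt "0 0 1.5" --roll '[0, 0, 0, 0, 0, 0]'

```text
time_s: 18.32
eef_pos: [0.6148, 0.1728, 0.2632]
eef_rot: [0.998, 0.061, -0.0, 0.0]
ft_force: [-0.1, 0.7, -2.7]
gripper_width: 0.015
grasp_force: 59.1
```

servo_tool --grip '[0.9, 0.9, 0.9, 0.9, 0.9, 0.9, 0.9, 0.9]' --pt "0 0 0.4" --pt "0 0 0.4" --pt "0 0 0.4" --pt "0 0 0.4" --pt "0 0 0.4" --pt "0 0 0.3" --pt "0 0 0" --pt "0 0 0" --roll '[0, 0, 0, 0, 0, 0, 0, 0]'

```text
time_s: 19.32
eef_pos: [0.6161, 0.1732, 0.2415]
eef_rot: [0.998, 0.061, 0.0, -0.0]
ft_force: [1.7, 1.6, 0.3]
gripper_width: 0.015
grasp_force: 59.2
```

Load is transferred, so I'll release and go for L2. I'll re-measure it by code (no viewing) from above.

servo_tool --grip '[0.7, 0.6, 0.5, 0.4, 0.4, 0.4, 0.2, 0.2, 0.2, 0.2]' --pt "0 0 0" --pt "0 0 0" --pt "0 0 0" --pt "0 0 0" --pt "0 0 -2" --pt "0 0 -4" --pt "-4 -4 0" --pt "-4 -4 0" --pt "-2.5 -4 0" --pt "0 0 0" --roll '[0, 0, 0, 0, 0, 0, 0, 0, 0, 0]'

```text
time_s: 20.58
eef_pos: [0.4929, 0.2843, 0.3024]
eef_rot: [0.998, 0.065, -0.0, -0.002]
ft_force: [-0.4, -0.1, -0.4]
gripper_width: 0.0681
grasp_force: 0.0
```

servo_tool --grip '[0.2, 0.2]' --pt "0 0 0" --pt "0 0 0" --roll '[0, 0]'

```text
time_s: 20.82
eef_pos: [0.4985, 0.2775, 0.301]
eef_rot: [0.998, 0.059, 0.0, 0.001]
ft_force: [0.7, -0.4, -0.3]
gripper_width: 0.0684
grasp_force: 0.0
```

```bash
cat >> h.py <<'E'
def ends(im,c,z=.2):  # blue/red bar ends in an image, large-saturation blobs
    hsv=cv2.cvtColor(im,cv2.COLOR_BGR2HSV)
    for nm,m in [('blue',cv2.inRange(hsv,(110,110,40),(130,255,255))),('red',cv2.inRange(hsv,(0,170,90),(5,255,255))|cv2.inRange(hsv,(175,170,90),(180,255,255)))]:
        n,_,s,ce=cv2.connectedComponentsWithStats(m); print(nm,[(int(s[i][4]),ce[i].round(1).tolist()) for i in range(1,n) if s[i][4]>8])
E
python3 - <<'E'
from h import *
st(); im,c=snap('wrist','w9.png'); sd,cs=snap('side','side9.png'); sc,cc=snap('scene','scene9.png')
o=np.array([.636,.0075]);Y=np.array([-.1207,.9927])
for I,C in((sd,cs),(sc,cc)):
    ends(I,C); print([w2pix(C,[*(o+y*Y),.2]).round(1).tolist() for y in (.21,-.21)])
a=sd; b=sc
cv2.imwrite('pics/s9.png',np.hstack([cv2.resize(a[100:300,220:420],None,fx=2,fy=2,interpolation=cv2.INTER_CUBIC),cv2.resize(im[0:290,140:530],None,fx=1,fy=1.3793)]))
E
```

```text
t 20.82 p [0.4985 0.2775 0.301 ] x [0.993 0.117 0.   ] y [ 0.117 -0.993  0.001] z [ 0.    -0.001 -1.   ] F [ 0.7 -0.4 -0.3] w 0.0684 g 0.0
blue [(34, [290.2, 242.1])]
red [(19, [388.3, 242.4])]
[[297.0, 132.4], [389.3, 242.6]]
blue [(11, [302.8, 210.2])]
red []
[[379.3, 154.5], [287.1, 236.9]]
```

View pics/s9.png

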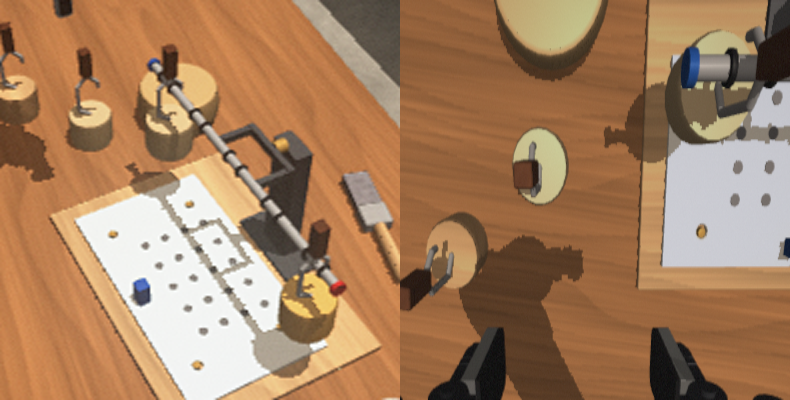

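Both outer cheeses hang and the bar is level (red end is within a pixel of prediction). L2's circle is now at wrist (280,121).

Run:
```python
from h import *
c=load('w9.png'); print(pix2w(c,280,121,.05).round(4),pix2w(c,264,128,.160).round(4))
t=pix2w(c,274,108,.095);print((t-pix2w(c,280,121,.05)).round(4))
```

```text
[0.5439 0.3261 0.05  ] [0.5429 0.3268 0.16  ]
[0.0146 0.0023 0.045 ]
```

servo_tool --grip '[0.2, 0.2, 0.2, 0.2, 0.2, 0.2, 0.2]' --pt "5.1 -4.4 0" --pt "0 0 0" --pt "0 0 5" --pt "0 0 5" --pt "0 0 3.5" --pt "0 0 1.8" --pt "0 0 0" --roll '[0, 0, 0, 0, 0, 0, 0]'

```text
time_s: 21.85
eef_pos: [0.5391, 0.3245, 0.1478]
eef_rot: [0.998, 0.06, -0.001, 0.0]
ft_force: [-0.5, -0.3, -0.7]
gripper_width: 0.0682
grasp_force: 0.0
```

servo_tool --grip '[0.9, 0.9, 0.9, 0.9, 0.9, 0.9, 0.9]' --pt "0 0 0" --pt "0 0 0" --pt "0 0 0" --pt "0 0 0" --pt "0 0 0" --pt "0 0 0" --pt "0 0 0" --roll '[0, 0, 0, 0, 0, 0, 0]' --force 60

```text
time_s: 22.72
eef_pos: [0.5398, 0.3264, 0.1496]
eef_rot: [0.998, 0.06, 0.001, -0.001]
ft_force: [-0.3, 1.1, 4.9]
gripper_width: 0.0155
grasp_force: 59.6
```

servo_tool --grip '[0.9, 0.9, 0.9, 0.9, 0.9, 0.9, 0.9, 0.9, 0.9, 0.9]' --pt "0 0 -3" --pt "0 0 -5" --pt "0 0 -4.8" --pt "-2.2 3 0" --pt "-2.2 4.5 0" --pt "-2 4.4 0" --pt "0.4 4.4 0" --pt "0.8 4.4 0" --pt "0.7 3.5 0" --pt "0 0 0" --roll '[0, 0, 0, 0, 0, 0, 0, 0, 0, 0]'

```text
time_s: 23.98
eef_pos: [0.5238, 0.0738, 0.2742]
eef_rot: [0.998, 0.056, -0.002, 0.002]
ft_force: [0.4, -0.2, -2.4]
gripper_width: 0.0148
grasp_force: 59.3
```

servo_tool --grip '[0.9, 0.9]' --pt "0 0 0" --pt "0 0 0" --roll '[0, 0]'

```text
time_s: 24.22
eef_pos: [0.5229, 0.0815, 0.2759]
eef_rot: [0.998, 0.062, -0.001, -0.0]
ft_force: [0.0, 0.5, -3.4]
gripper_width: 0.0151
grasp_force: 59.3
```

```bash
cat > rings.py <<'E'
from h import *
import sys
x,y,z=map(float,sys.argv[2:5])
st(); im,c=snap('wrist',sys.argv[1])
g=cv2.cvtColor(im,cv2.COLOR_BGR2GRAY).astype(int)
u,v=w2pix(c,[x,y,z]); print('pred',u,v); u,v=int(u),int(v)
row=np.median(g[v-3:v+4],0); dk=[i for i in range(max(u-80,0),min(u+80,640)) if row[i]<85]; print('dark cols',dk)
for cu in (u-10,u+10): print('col',cu,g[v-26:v+27:2,cu].tolist())
E
python3 rings.py w10.png .6257 .0919 .2
```

```text
t 24.23 p [0.5229 0.0815 0.2759] x [ 0.992  0.123 -0.001] y [ 0.123 -0.992 -0.001] z [-0.001  0.001 -1.   ] F [ 0.   0.5 -3.4] w 0.0151 g 59.3
pred 321.5716506463048 41.25894547368944
dark cols [293, 294, 295, 296, 297, 298, 299, 342, 343, 344, 345, 346, 347, 348]
col 311 [147, 145, 144, 149, 152, 151, 153, 150, 149, 113, 126, 136, 145, 169, 165, 139, 123, 112, 96, 75, 129, 184, 185, 186, 186, 186, 186]
col 331 [146, 145, 144, 148, 153, 153, 150, 152, 151, 110, 124, 133, 143, 169, 167, 141, 126, 114, 97, 77, 91, 127, 126, 128, 130, 129, 129]
```

servo_tool --grip '[0.9, 0.9, 0.9, 0.9, 0.9, 0.9, 0.9]' --pt "3 0.2 0" --pt "3 0 0" --pt "2.4 0 0" --pt "1.5 0 0" --pt "0 0 0" --pt "0 0 1.5" --pt "0 0 1.2" --roll '[0, 0, 0, 0, 0, 0, 0]'

```text
time_s: 25.15
eef_pos: [0.621, 0.0896, 0.248]
eef_rot: [0.998, 0.061, -0.001, 0.0]
ft_force: [0.2, -0.1, -2.3]
gripper_width: 0.015
grasp_force: 59.3
```

servo_tool --grip '[0.9, 0.9, 0.9, 0.9, 0.9]' --pt "0 0 0.4" --pt "0 0 0.4" --pt "0 0 0.4" --pt "0 0 0" --pt "0 0 0" --roll '[0, 0, 0, 0, 0]'

```text
time_s: 25.78
eef_pos: [0.6217, 0.0895, 0.2373]
eef_rot: [0.998, 0.06, -0.001, 0.0]
ft_force: [-3.5, -1.2, 1.3]
gripper_width: 0.0152
grasp_force: 59.9
```

servo_tool --grip '[0.7, 0.6, 0.5, 0.4, 0.4, 0.4, 0.4]' --pt "0 0 0" --pt "0 0 0" --pt "0 0 0" --pt "0 0 0" --pt "0 0 -2" --pt "0 0 -4" --pt "0 0 -3" --roll '[0, 0, 0, 0, 0, 0, 0]'

```text
time_s: 26.65
eef_pos: [0.6226, 0.0898, 0.329]
eef_rot: [0.998, 0.06, 0.001, -0.0]
ft_force: [-0.2, -0.1, -0.1]
gripper_width: 0.0512
grasp_force: 0.0
```

servo_tool --grip '[0.2, 0.2, 0.2, 0.2, 0.2, 0.2, 0.2, 0.2, 0.2, 0.2]' --pt "-2.5 4.7 0" --pt "-2.5 4.7 0" --pt "-2.5 4.7 0" --pt "-2.5 4.7 0" --pt "-2.5 4.7 0" --pt "-2.5 4.7 0" --pt "-2.5 4.7 0" --pt "-2.5 4.7 0" --pt "-2.5 4.7 2" --pt "-2 4.6 2" --roll '[0, 0, 0, 0, 0, 0, 0, 0, 0, 0]'

```text
time_s: 27.9
eef_pos: [0.4347, -0.4075, 0.2874]
eef_rot: [0.998, 0.06, 0.001, 0.001]
ft_force: [-0.3, 0.3, -0.4]
gripper_width: 0.0684
grasp_force: 0.0
```

servo_tool --grip '[0.2, 0.2, 0.2]' --pt "0 0 0" --pt "0 0 0" --pt "0 0 0" --roll '[7, 0, 0]'

```text
time_s: 28.28
eef_pos: [0.4366, -0.4045, 0.2879]
eef_rot: [1.0, 0.001, 0.001, 0.0]
ft_force: [0.6, -0.4, -0.1]
gripper_width: 0.0681
grasp_force: 0.0
```

Run:
```python
from h import *
st(); im,c=snap('wrist','w11.png'); sd,cs=snap('side','side11.png'); ends(sd,cs)
u,v=w2pix(c,[.484,-.407,.05]); print('pred',u,v)
hsv=cv2.cvtColor(im,cv2.COLOR_BGR2HSV)
print(hsv[int(v)-8:int(v)+9:4,int(u)-8:int(u)+20:4].tolist())
m=cv2.inRange(hsv,(20,90,90),(35,255,255)); n,_,s,ce=cv2.connectedComponentsWithStats(m); print([(s[i].tolist(),ce[i].round(1)) for i in range(1,n) if s[i][4]>200])
m=cv2.inRange(hsv,(0,60,20),(12,255,110)); n,_,s,ce=cv2.connectedComponentsWithStats(m); print([(s[i].tolist(),ce[i].round(1)) for i in range(1,n) if s[i][4]>100])
```

```text
t 28.27 p [ 0.4366 -0.4045  0.2879] x [1.    0.002 0.001] y [ 0.002 -1.     0.   ] z [ 0.001 -0.    -1.   ] F [ 0.6 -0.4 -0.1] w 0.0681 g 0.0
blue [(42, [290.7, 242.7])]
red [(42, [389.2, 240.0])]
pred 319.5247638621652 124.970478116223
[[[17, 149, 139], [27, 116, 194], [12, 27, 142], [27, 119, 210], [28, 119, 207], [28, 121, 207], [28, 120, 208]], [[18, 147, 139], [27, 123, 209], [15, 27, 131], [20, 48, 127], [22, 120, 83], [28, 121, 208], [27, 121, 209]], [[17, 151, 137], [26, 124, 123], [9, 134, 40], [10, 145, 81], [11, 153, 100], [12, 142, 95], [27, 122, 209]], [[17, 152, 138], [10, 150, 92], [10, 147, 106], [10, 155, 107], [10, 148, 105], [10, 151, 105], [26, 123, 209]], [[18, 153, 137], [10, 144, 90], [10, 151, 105], [10, 149, 103], [11, 152, 104], [10, 151, 105], [23, 128, 141]]]
[([295, 97, 56, 57, 1660], array([324.2, 120.9]))]
[([313, 121, 23, 25, 394], array([324.2, 132.9]))]
```

Run:
```python
from h import *
c=load('w11.png'); print(pix2w(c,323,125.3,.05).round(4),pix2w(c,324.5,135,.166).round(4))
```

```text
[ 0.4837 -0.4109  0.05  ] [ 0.4827 -0.41    0.166 ]
```

servo_tool --grip '[0.2, 0.2, 0.2, 0.2, 0.2, 0.2, 0.2]' --pt "4.7 0.6 0" --pt "0 0 0" --pt "0 0 5" --pt "0 0 4.5" --pt "0 0 3" --pt "0 0 1.5" --pt "0 0 0" --roll '[0, 0, 0, 0, 0, 0, 0]'

```text
time_s: 29.25
eef_pos: [0.4821, -0.4112, 0.147]
eef_rot: [1.0, -0.0, -0.001, -0.0]
ft_force: [-0.7, -0.1, 0.8]
gripper_width: 0.0679
grasp_force: 0.0
```

servo_tool --grip '[0.9, 0.9, 0.9, 0.9, 0.9, 0.9, 0.9]' --pt "0 0 0" --pt "0 0 0" --pt "0 0 0" --pt "0 0 0" --pt "0 0 0" --pt "0 0 0" --pt "0 0 0" --roll '[0, 0, 0, 0, 0, 0, 0]' --force 60

```text
time_s: 30.12
eef_pos: [0.4836, -0.4114, 0.1487]
eef_rot: [1.0, -0.0, 0.001, 0.0]
ft_force: [0.8, 2.4, 5.0]
gripper_width: 0.0178
grasp_force: 58.5
```

The width is 17.8 mm where 15.2 is flush, so the grip is held skewed. I'll check the cheese's yaw in the last wrist image.

Run:
```python
from h import *
im=cv2.imread('pics/w11.png'); hsv=cv2.cvtColor(im,cv2.COLOR_BGR2HSV)
m=cv2.inRange(hsv,(0,60,20),(12,255,125))[110:155,300:350]
print(cv2.minAreaRect(cv2.findNonZero(m)))
for r in m[8:40]: print(''.join('#' if x else '.' for x in r))
```

```text
((16.15696907043457, 27.61178970336914), (22.26668930053711, 39.40695571899414), 59.4207763671875)
..................................................
..................................................
..................................................
..........................###.....................
.....................#.#######....................
...................##.#########...................
..................##############..................
................################..................
..............##################..................
..............###################.................
..............###################.................
.............####################.................
..............####################................
..............####################................
..............####################................
...............####################...............
...............####################...............
...............#####################..............
................####################..............
................####################..............
................####################..............
.................###################..............
.................##################...............
..................###############.................
..................#############...................
..................###########.....................
...................#####..#.......................
.#.................####...........................
..................................................
..................................................
#.................................................
##.##.............................................
```

The grip is turned about 17° counter-clockwise relative to the tool. I'll open, roll −10.5° (closing has already taken out part of the skew) and regrip.

servo_tool --grip '[0.6, 0.6, 0.6, 0.6, 0.9, 0.9, 0.9, 0.9, 0.9]' --pt "0 0 0" --pt "0 0 0" --pt "0 0 0" --pt "0 0 0" --pt "0 0 0" --pt "0 0 0" --pt "0 0 0" --pt "0 0 0" --pt "0 0 0" --roll '[0, 0, -10, -0.5, 0, 0, 0, 0, 0]'

```text
time_s: 31.25
eef_pos: [0.4824, -0.4115, 0.1471]
eef_rot: [0.996, 0.091, -0.0, -0.0]
ft_force: [0.7, -1.6, -2.0]
gripper_width: 0.0162
grasp_force: 58.6
```

servo_tool --grip '[0.6, 0.6, 0.6, 0.9, 0.9, 0.9, 0.9, 0.9]' --pt "0 0 0" --pt "0 0 0" --pt "0 0 0" --pt "0 0 0" --pt "0 0 0" --pt "0 0 0" --pt "0 0 0" --pt "0 0 0" --roll '[0, 0, -3.5, 0, 0, 0, 0, 0]'

```text
time_s: 32.25
eef_pos: [0.4829, -0.4116, 0.1477]
eef_rot: [0.993, 0.121, 0.0, 0.0]
ft_force: [0.6, -0.1, 2.3]
gripper_width: 0.0153
grasp_force: 58.8
```

Run:
```python
from h import *
st()
```

```text
t 32.25 p [ 0.4829 -0.4116  0.1477] x [0.971 0.24  0.001] y [ 0.24  -0.971  0.001] z [ 0.001 -0.    -1.   ] F [ 0.6 -0.1  2.3] w 0.0153 g 58.8
```

servo_tool --grip '[0.9, 0.9, 0.9, 0.9, 0.9, 0.9, 0.9, 0.9, 0.9, 0.9]' --pt "0 0 -3.2" --pt "0 0 -5" --pt "0 0 -5" --pt "0 0 0" --pt "1.3 -4.5 0" --pt "1.8 -5.4 0" --pt "1.8 -5.4 0" --pt "1.8 -5.4 0" --pt "1.8 -5.4 0" --pt "1.8 -5.2 0" --roll '[0, 0, 0, 7, 0, 0, 0, 0, 0, 0]'

```text
time_s: 33.5
eef_pos: [0.5462, -0.0867, 0.2781]
eef_rot: [0.998, 0.06, -0.001, -0.0]
ft_force: [-0.2, 0.6, -2.8]
gripper_width: 0.0156
grasp_force: 58.9
```

servo_tool --grip '[0.9, 0.9, 0.9]' --pt "0 0 0" --pt "0 0 0" --pt "0 0 0" --roll '[0, 0, 0]'

```text
time_s: 33.88
eef_pos: [0.5464, -0.0906, 0.2785]
eef_rot: [0.998, 0.059, -0.001, 0.0]
ft_force: [-0.3, -0.1, -2.8]
gripper_width: 0.0154
grasp_force: 59.0
```

```bash
python3 rings.py w12.png .6463 -.0769 .205
```

```text
t 33.88 p [ 0.5464 -0.0906  0.2785] x [ 0.993  0.117 -0.002] y [ 0.117 -0.993  0.001] z [-0.002 -0.001 -1.   ] F [-0.3 -0.1 -2.8] w 0.0154 g 59.0
pred 314.00809262251 45.097054179068664
dark cols [284, 285, 286, 287, 288, 289, 290, 291, 334, 335, 336, 337, 338, 339, 340]
col 304 [153, 153, 145, 149, 150, 150, 151, 153, 151, 151, 112, 130, 139, 148, 170, 164, 141, 126, 115, 96, 73, 166, 192, 193, 193, 186, 189]
col 324 [145, 147, 148, 152, 154, 153, 153, 152, 152, 152, 111, 131, 140, 151, 176, 163, 140, 127, 113, 96, 69, 168, 193, 191, 192, 193, 193]
```

servo_tool --grip '[0.9, 0.9, 0.9, 0.9, 0.9, 0.9, 0.9]' --pt "3 -0.2 0" --pt "3 -0.1 0" --pt "2.5 0 0" --pt "1.5 0 0" --pt "0 0 0" --pt "0 0 1.5" --pt "0 0 1.2" --roll '[0, 0, 0, 0, 0, 0, 0]'

```text
time_s: 34.8
eef_pos: [0.6448, -0.0741, 0.2509]
eef_rot: [0.998, 0.06, -0.001, 0.0]
ft_force: [-1.1, -0.1, -2.2]
gripper_width: 0.0149
grasp_force: 62.1
```

servo_tool --grip '[0.9, 0.9, 0.9, 0.9, 0.9]' --pt "0 0 0.4" --pt "0 0 0.4" --pt "0 0 0.3" --pt "0 0 0" --pt "0 0 0" --roll '[0, 0, 0, 0, 0]'

```text
time_s: 35.42
eef_pos: [0.6457, -0.0738, 0.2415]
eef_rot: [0.998, 0.06, -0.0, 0.0]
ft_force: [-2.3, -0.6, 0.1]
gripper_width: 0.0155
grasp_force: 62.3
```

servo_tool --grip '[0.7, 0.6, 0.5, 0.4, 0.4, 0.4, 0.4]' --pt "0 0 0" --pt "0 0 0" --pt "0 0 0" --pt "0 0 0" --pt "0 0 -2" --pt "0 0 -4" --pt "0 0 -3" --roll '[0, 0, 0, 0, 0, 0, 0]'

```text
time_s: 36.3
eef_pos: [0.6462, -0.0733, 0.3331]
eef_rot: [0.998, 0.06, 0.001, -0.0]
ft_force: [0.7, 0.1, 0.3]
gripper_width: 0.0512
grasp_force: 0.0
```

servo_tool --grip '[0.2, 0.2, 0.2, 0.2, 0.2, 0.2, 0.2, 0.2, 0.2, 0.2]' --pt "-2 -5.2 0" --pt "-2 -5.2 0" --pt "-2 -5.2 0" --pt "-2 -5.2 0" --pt "-2 -5.2 0" --pt "-2 -5.2 0" --pt "-2 -5.2 0" --pt "-2 -5.2 0" --pt "-2 -5.2 2" --pt "0 -5 2" --roll '[0, 0, 0, 0, 0, 0, 0, 0, 0, 0]'

```text
time_s: 37.55
eef_pos: [0.4029, 0.4215, 0.2921]
eef_rot: [0.998, 0.061, 0.001, -0.001]
ft_force: [1.1, -0.3, 0.9]
gripper_width: 0.0682
grasp_force: 0.0
```

servo_tool --grip '[0.2, 0.2, 0.2]' --pt "0 0 0" --pt "0 0 0" --pt "0 0 0" --roll '[0, 0, 0]'

```text
time_s: 37.92
eef_pos: [0.4063, 0.4179, 0.2921]
eef_rot: [0.998, 0.059, 0.001, 0.0]
ft_force: [0.1, 0.2, 1.1]
gripper_width: 0.0685
grasp_force: 0.0
```

Run:
```python
from h import *
st(); im,c=snap('wrist','w13.png'); sd,cs=snap('side','side13.png'); ends(sd,cs)
u,v=w2pix(c,[.4555,.4265,.05]); print('pred',u,v)
hsv=cv2.cvtColor(im,cv2.COLOR_BGR2HSV)
m=cv2.inRange(hsv,(0,60,20),(12,255,125)); n,_,s,ce=cv2.connectedComponentsWithStats(m); print([(s[i].tolist(),ce[i].round(1)) for i in range(1,n) if 150<s[i][4]<3000])
g=im.copy(); u,v=int(u),int(v)
print(hsv[v-35:v+36:7,u-35:u+36:7,0].tolist(),hsv[v-35:v+36:7,u-35:u+36:7,2].tolist())
```

```text
t 37.92 p [0.4063 0.4179 0.2921] x [0.993 0.117 0.002] y [ 0.117 -0.993  0.   ] z [ 0.002  0.    -1.   ] F [0.1 0.2 1.1] w 0.0685 g 0.0
blue [(34, [290.2, 242.1])]
red [(28, [388.4, 243.0])]
pred 314.8377573945493 122.66389678059933
[([301, 119, 21, 22, 399], array([311.4, 129.5]))]
[[13, 13, 13, 13, 13, 13, 13, 13, 13, 13, 13], [13, 13, 13, 13, 13, 14, 13, 13, 13, 13, 13], [13, 13, 13, 15, 15, 15, 15, 15, 13, 13, 13], [13, 13, 17, 16, 16, 14, 16, 16, 15, 13, 13], [13, 14, 17, 17, 15, 14, 16, 15, 16, 13, 13], [13, 17, 18, 19, 10, 11, 12, 18, 18, 13, 13], [13, 14, 16, 15, 10, 10, 12, 20, 20, 13, 13], [13, 13, 15, 15, 10, 10, 16, 18, 21, 13, 13], [13, 12, 13, 17, 15, 17, 17, 17, 13, 13, 13], [13, 13, 13, 13, 16, 16, 13, 13, 13, 13, 13], [13, 13, 13, 13, 13, 13, 13, 13, 13, 13, 12]] [[177, 177, 174, 171, 172, 171, 172, 173, 171, 170, 165], [163, 162, 181, 182, 128, 120, 160, 172, 169, 170, 169], [167, 162, 151, 216, 216, 213, 209, 208, 173, 172, 174], [168, 164, 217, 216, 217, 149, 217, 216, 215, 157, 152], [177, 95, 216, 216, 126, 151, 217, 217, 217, 158, 156], [161, 136, 217, 218, 110, 107, 96, 217, 217, 157, 169], [176, 96, 157, 127, 112, 109, 103, 217, 217, 159, 164], [191, 105, 129, 122, 105, 108, 137, 217, 217, 178, 180], [170, 164, 90, 197, 124, 185, 217, 216, 174, 175, 170], [161, 160, 156, 161, 129, 181, 141, 166, 163, 161, 164], [167, 169, 167, 165, 160, 161, 162, 162, 162, 160, 160]]
```

Run:
```python
from h import *
im=cv2.imread('pics/w13.png'); hsv=cv2.cvtColor(im,cv2.COLOR_BGR2HSV); c=load('w13.png')
m=cv2.inRange(hsv,(0,60,20),(12,255,125))[116:145,297:327]
for r in m: print(''.join('#' if x else '.' for x in r))
print(pix2w(c,311.5,131,.166).round(4))
```

```text
..............................
..............................
..............................
........###########...........
......#################.......
......##################......
......###################.....
......###################.....
......###################.....
......###################.....
......###################.....
.....####################.....
.....####################.....
.....####################.....
.....###################......
.....###################......
.....###################......
.....###################......
.....###################......
.....###################......
....####################......
.....###################......
.....##################.......
.......################.......
............###########.......
..............................
..............................
..............................
..............................
[0.4543 0.4282 0.166 ]
```

servo_tool --grip '[0.2, 0.2, 0.2, 0.2, 0.2, 0.2, 0.2]' --pt "5 -0.4 0" --pt "0 0 0" --pt "0 0 5" --pt "0 0 5" --pt "0 0 3" --pt "0 0 1.4" --pt "0 0 0" --roll '[0, 6.5, 0, 0, 0, 0, 0]'

```text
time_s: 38.9
eef_pos: [0.4544, 0.4286, 0.1472]
eef_rot: [1.0, 0.003, -0.0, 0.0]
ft_force: [-0.3, -0.0, -0.9]
gripper_width: 0.0683
grasp_force: 0.0
```

servo_tool --grip '[0.9, 0.9, 0.9, 0.9, 0.9, 0.9, 0.9]' --pt "0 0 0" --pt "0 0 0" --pt "0 0 0" --pt "0 0 0" --pt "0 0 0" --pt "0 0 0" --pt "0 0 0" --roll '[0, 0, 0, 0, 0, 0, 0]' --force 60

```text
time_s: 39.78
eef_pos: [0.4546, 0.4292, 0.1484]
eef_rot: [1.0, 0.004, 0.001, -0.0]
ft_force: [-0.3, -2.0, 5.0]
gripper_width: 0.0153
grasp_force: 59.5
```

Run:
```python
from h import *
st()
```

```text
t 39.77 p [0.4546 0.4292 0.1484] x [1.    0.007 0.001] y [ 0.007 -1.    -0.   ] z [ 0.001  0.    -1.   ] F [-0.3 -2.   5. ] w 0.0153 g 59.5
```

servo_tool --grip '[0.9, 0.9, 0.9, 0.9, 0.9, 0.9, 0.9]' --pt "0 0 -3" --pt "0 0 -5" --pt "0 0 -4.7" --pt "0 0 0" --pt "0.3 4.4 0" --pt "0.3 5.5 0" --pt "0.3 5.5 0" --roll '[0, 0, 0, -6.5, 0, 0, 0]'

```text
time_s: 40.65
eef_pos: [0.4811, 0.2757, 0.2728]
eef_rot: [0.998, 0.061, -0.001, 0.0]
ft_force: [1.6, 0.5, -2.4]
gripper_width: 0.015
grasp_force: 59.6
```

servo_tool --grip '[0.9, 0.9, 0.9, 0.9, 0.9, 0.9, 0.9, 0.9]' --pt "0.3 5.5 0" --pt "0.4 5.5 0" --pt "0.4 5.5 0" --pt "0.4 5.5 0" --pt "0.4 4.6 0" --pt "0 2 0" --pt "0 0 0" --pt "0 0 0" --roll '[0, 0, 0, 0, 0, 0, 0, 0]'

```text
time_s: 41.65
eef_pos: [0.5343, -0.002, 0.2737]
eef_rot: [0.998, 0.062, -0.001, -0.001]
ft_force: [-0.3, 0.5, -2.0]
gripper_width: 0.0151
grasp_force: 59.7
```

```bash
python3 rings.py w14.png .635 .0075 .2
```

```text
t 41.65 p [ 0.5343 -0.002   0.2737] x [ 0.992  0.123 -0.001] y [ 0.123 -0.992 -0.002] z [-0.001  0.002 -1.   ] F [-0.3  0.5 -2. ] w 0.0151 g 59.7
pred 323.0009723429811 44.80522678279897
dark cols [294, 295, 296, 297, 298, 299, 300, 344, 345, 346, 347, 348, 349, 350]
col 313 [48, 48, 51, 45, 77, 89, 90, 90, 152, 117, 135, 144, 153, 183, 165, 141, 128, 114, 97, 72, 170, 193, 194, 193, 192, 193, 194]
col 333 [92, 91, 92, 83, 63, 139, 159, 154, 148, 113, 133, 141, 154, 184, 168, 142, 127, 117, 99, 74, 127, 126, 129, 131, 129, 143, 148]
```

servo_tool --grip '[0.9, 0.9, 0.9, 0.9, 0.9, 0.9, 0.9]' --pt "3 0.2 0" --pt "3 0 0" --pt "2.6 0 0" --pt "1.5 0 0" --pt "0 0 0" --pt "0 0 1.4" --pt "0 0 1" --roll '[0, 0, 0, 0, 0, 0, 0]'

```text
time_s: 42.58
eef_pos: [0.6341, 0.006, 0.249]
eef_rot: [0.998, 0.061, -0.001, 0.0]
ft_force: [-0.3, -1.1, -2.6]
gripper_width: 0.0151
grasp_force: 59.7
```

servo_tool --grip '[0.9, 0.9, 0.9, 0.9]' --pt "0 0 0.4" --pt "0 0 0.3" --pt "0 0 0" --pt "0 0 0" --roll '[0, 0, 0, 0]'

```text
time_s: 43.08
eef_pos: [0.6356, 0.0059, 0.2437]
eef_rot: [0.998, 0.06, 0.0, 0.0]
ft_force: [0.3, 0.3, -2.9]
gripper_width: 0.0149
grasp_force: 59.6
```

Not yet in contact; it needs about 3 mm more.

servo_tool --grip '[0.9, 0.9, 0.9, 0.9]' --pt "0 0 0.2" --pt "0 0 0.2" --pt "0 0 0" --pt "0 0 0" --roll '[0, 0, 0, 0]'

```text
time_s: 43.58
eef_pos: [0.6354, 0.006, 0.2401]
eef_rot: [0.998, 0.06, 0.0, 0.0]
ft_force: [-1.9, 0.7, 2.3]
gripper_width: 0.0153
grasp_force: 60.3
```

In contact: the load has gone from −2.9 N to +2.3 N. Releasing and retreating.

servo_tool --grip '[0.7, 0.6, 0.5, 0.4, 0.4, 0.4, 0.4, 0.4, 0.4, 0.4]' --pt "0 0 0" --pt "0 0 0" --pt "0 0 0" --pt "0 0 0" --pt "0 0 -2" --pt "0 0 -4" --pt "0 0 -3" --pt "-5 0 0" --pt "-5 0 0" --pt "-5 0 0" --roll '[0, 0, 0, 0, 0, 0, 0, 0, 0, 0]'

```text
time_s: 44.82
eef_pos: [0.4851, -0.0122, 0.3293]
eef_rot: [0.998, 0.06, 0.0, 0.0]
ft_force: [-0.5, 0.2, 0.9]
gripper_width: 0.0512
grasp_force: 0.0
```

servo_tool --grip '[0.4, 0.4, 0.4, 0.4, 0.4, 0.4, 0.4, 0.4]' --pt "0 4 0" --pt "0 4 0" --pt "0 5 0" --pt "0 5 0" --pt "0 5 0" --pt "0 0 0" --pt "0 0 0" --pt "0 0 0" --roll '[0, 0, 0, 0, 0, 0, 0, 0]'

```text
time_s: 45.82
eef_pos: [0.5146, -0.2385, 0.3297]
eef_rot: [0.998, 0.062, 0.0, -0.0]
ft_force: [0.7, 1.4, -0.0]
gripper_width: 0.051
grasp_force: 0.0
```

Run:
```python
from h import *
st(); a,cs=snap('side','side15.png'); b,cc=snap('scene','scene15.png'); ends(a,cs); ends(b,cc)
cv2.imwrite('pics/s15.png',np.hstack([cv2.resize(a[110:310,225:425],None,fx=2,fy=3,interpolation=cv2.INTER_CUBIC),cv2.resize(b[110:310,230:430],None,fx=2,fy=3,interpolation=cv2.INTER_CUBIC)]))
```

```text
t 45.83 p [ 0.5146 -0.2385  0.3297] x [0.992 0.124 0.001] y [ 0.124 -0.992 -0.   ] z [ 0.001  0.001 -1.   ] F [ 0.7  1.4 -0. ] w 0.051 g 0.0
blue [(33, [290.2, 242.0])]
red [(30, [388.5, 243.5])]
blue [(12, [302.9, 210.3])]
red []
```

View pics/s15.png

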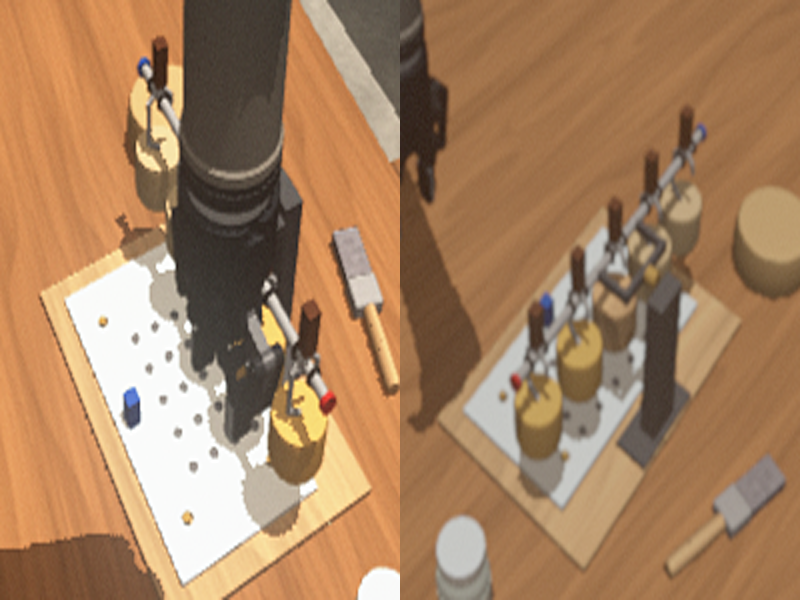

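The picture shows all five cheeses hanging upright at the five places. The bar is level (red end at (388.5,243.5), prediction 242.6), the plate is flat, and the wheel and jar look undisturbed. I'll let it settle, then hand in.

servo_tool --grip '[0.4, 0.4, 0.4, 0.4, 0.4, 0.4, 0.4, 0.4, 0.4, 0.4]' --pt "0 0 0" --pt "0 0 0" --pt "0 0 0" --pt "0 0 0" --pt "0 0 0" --pt "0 0 0" --pt "0 0 0" --pt "0 0 0" --pt "0 0 0" --pt "0 0 0" --roll '[0, 0, 0, 0, 0, 0, 0, 0, 0, 0]'

```text
time_s: 47.18
eef_pos: [0.5142, -0.2404, 0.3293]
eef_rot: [0.998, 0.06, 0.0, -0.0]
ft_force: [-1.1, -0.3, -0.2]
gripper_width: 0.0515
grasp_force: 0.0
```

```bash
python3 -c "
from rig import arm
print(arm.sign_off())"
```

```text
the job is handed in; nothing more can be done
None
```

The job is handed in at about 47 s: the plate is seated on its pins, all five cheeses hang on the bar with the odd one in the middle, and the bar looked level in the last picture; the hand-in returned no verdict.

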